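# Free the seized keeper knob and rack the gauge plate

### The job

The keeper knob on the gauge-plate rack has seized: break it loose with a firm anticlockwise twist (seen from above) and keep turning until the keeper is fully back at its stop. Then take the steel plate with the orange handle from its wooden rest and lower it, without dropping it, all the way down into the empty slot marked by the orange tag, leaving the other plates where they stand and the keeper open.

Things in the scene. Friction and masses are not known exactly. Their poses are not given: they have to be found in the camera images.
- knob_grip (a point): Black wing knob on the green gear housing at one end of the rack: an upright bar 58 mm long (its x) by 14 mm thick (its y) by 36 mm tall. This point is on the vertical turning axis, 14.5 mm below the bar's top, 21.5 mm above the collar under the bar, 34 mm above the housing's flat top (66 x 88 mm). The axes turn with the knob.
- knob (a joint): Knob angle, rad: 0 at the start (seized, keeper closed), grows anticlockwise seen from above to a stop at 2.6 (keeper fully open, 10 mm per rad). Breaking it loose takes about 0.4 Nm at first, easing to nothing over the first 0.4 rad; after that it turns freely (about 0.03 Nm) and stays where it is left.
- keeper_edge (a point): Middle of the yellow front edge of the keeper, a steel plate 74 mm wide, 6 mm thick, that slides 3 mm above the plates' tops. x points toward the knob, the way it opens. Closed it covers the last 18 mm of every slot; fully open (26 mm back) it is clear of them all.
- slot_floor (a point): Centre of the floor of the empty slot, 12 mm above the bench; any one of the rack's five (14 mm apart). x runs along it toward the knob, y across. An orange tag sits in line with it on the end wall, 56 mm toward -x. End grooves 7 mm wide, 33 mm deep, tapered mouths 45 to 48 mm above the bench, 100 mm between end stops. The other four hold plates whose tops are 82 mm above the bench.
- plate_grip (a point): Centre of the upright orange handle, 32 mm long (x), 12 mm thick (y), on the steel plate to be put away; 95 mm above the plate's bottom edge, 25 mm above its top edge, 25 mm below the handle's top. The plate is 92 mm long (x), 4 mm thick (y), 70 mm tall, about 0.13 to 0.22 kg, upright in a wooden rest (slot 6.6 mm wide, 26 mm deep). Either way round is right.
- plate_foot (a point): Middle of the bottom edge of the same plate (same axes as point plate_grip).
- neighbour_0_foot (a point): Middle of the bottom edge of one of the four loose aluminium plates already in the rack (92 by 4 by 70 mm, same axes as the slot).
- neighbour_1_foot (a point): The same for the second plate in the rack.
- neighbour_2_foot (a point): The same for the third plate in the rack.
- neighbour_3_foot (a point): The same for the fourth plate in the rack.
- plate: The steel plate with the orange handle (origin as point plate_foot).
Things that resemble listed ones, but are neither listed nor needed, are in the scene too. Of the things shaped like the plate, the steel one is meant.

How it is judged:
By the outcome, as a careful person would: the job done as asked, in the order asked, and still so for the second after the job is handed in, with the robot touching nothing.
It also fails if it takes over 67 s, if anything falls off the work surface, if the arm or the gripper's body presses on something with over 40 N, if the wrist force passes 120 N, or if a joint passes its speed limit or range.

### The arm

A 6-joint arm with a two-finger parallel gripper is mounted at the origin on a cart in front of the work surface, level with it; the furniture and walls round the work are solid. World frame = base frame: x ahead of the robot, y to its left, z up, the work surface at z = 0. Lengths are in m, angles in rad, forces in N, time in s.
With the tool pointing down it reaches from about 0.3 to 0.775 m from the base axis. Payload 14.6 kg.
Tool frame: the origin (TCP) lies at the very end of the fingers, on their centre line; the grasp point (between the pads) lies 19 mm behind it; y points along the fingers, x is the direction in which the jaws open and shut, and the axes are right-handed (so a half turn about y gives the same grasp; the last joint's range is limited). The gripper opens to 94 mm and grips with 3 to 60 N. Pads are 16 mm wide; open, the fingers measure 119 mm over their backs; the gripper's body (75 mm by 177 mm) begins 78 mm behind the grasp point.
Start: joints at [1.233, 0.3, 1.521, -0, 1.321, -0.067], TCP at [0.147, 0.53, 0.205] pointing down, gripper open.
Joint ranges: [-3.03, 3.03], [-0.79, 2.21], [0.23, 2.52], [-1.04, 4.18], [0, 3.07], [-2.55, 2.55]. Speed limits (rad/s): [2.22, 2.22, 2.57, 3.14, 3.14, 3.14].

### API

Orientations are given as [roll, pitch, yaw] about the fixed x, y, z axes, in that order (R = Rz(yaw) Ry(pitch) Rx(roll)).
In Python, from station import * gives the robot as it stands.
- The arm moves only by the tool send_rows, never from a script. Its argument "series" is text: rows parted by semicolons, each of 7 numbers parted by spaces: the turn, a rotation vector about the tool's x, y, z in units of 5 degrees (1.0 is 5 degrees), then the shift along the tool's x, y, z in cm, then the opening, from -1 (shut) to 1 (fully open). A call has exactly 10 rows; each row is the pose to reach, as a shift and turn from the pose commanded when the call began, along the tool's axes at that moment; what a row does not reach only later rows make up. A row lasts 1/12 s, in which the tool goes at most 41.7 mm and 7.16 degrees, less where a joint would pass 70% of its speed; a pose out of reach is approached as far as the arm can. A call with a gripper value outside its range is refused whole. The fingers move at their own pace and stop on an object; "newtons" is the grip in N (left out, the last holds). Time passes only in rows, so rows that repeat a pose let the fingers close, or fill a call up. It gives the time, the measured TCP pose, the force and the opening at its end, in the units of the state.
- get_obs(): the state, without advancing time (a new reading comes with each control period).
- camera(name): name is "scene" or "side" or "wrist"; returns the picture (480x640x3 uint8, red, green, blue); there is no depth.
- camera_info(name): a dict with "K" (3x3 intrinsics, pixels), "R" (3x3) and "t" (3): a world point X has camera coordinates R X + t; the wrist camera has in their place "mount" (4x4, takes a point from camera to tool coordinates, whose origin is the TCP and whose axes are the tool frame's). Camera axes: x right, y down, z forward; pixel columns grow to the right and rows downward; lengths in m; the calibration is good to about 2 mm. The wrist camera is an equidistant fisheye: a pixel r from the principal point sees the ray r / f radians off the axis. A picture is of the moment at which its call begins: read the wrist's pose just before it. camera_info takes no time and is no camera call.
- hand_in(): hands the job in, once; it reports no verdict.
The state is a dict: "time_s": time; "qpos": joint angles; "joint_vel": joint speeds; "tau": joint torques, N m; "ee_pos": TCP position; "eef_rot": TCP orientation; "force": force on the tool from outside, world axes, zero at the start; "moment": the same for the moment, N m; "grip_width": finger opening in m.
Only numpy, scipy, OpenCV 4.12 (cv2) and the standard library are available. Lean on these libraries where they do the work, as an engineer would, in place of code of your own. Each camera call takes 0.05 s, during which the arm holds its last target. There are 200 camera calls.

## Working session

There is one attempt and no reset: what is moved stays moved. The work goes in short steps, Python scripts to look and compute and a tool call to move; the robot and the scene stay as the last step left them, time stands still between calls to the robot, and variables do not carry over. Pictures are saved under pics/ and viewed, on a budget of 10 in all, crops included, one or two more only if the job needs it, and the job is handed in when it is done.

Besides the shell and the picture viewer there is one more tool, called after "Emit:" by a JSON object that holds its "fn" and its "kwargs". send_rows: Moves the arm, as the interface text tells. Its arguments: {"type":"object","properties":{"series":{"type":"string"},"newtons":{"type":"number"}},"required":["series"]}

```bash
ls; mkdir -p pics; python3 - <<'E'
from station import *
import cv2
print(get_obs())
for n in("scene","side","wrist"):
    print(n,camera_info(n))
for n in("scene","side"):
    cv2.imwrite(f"pics/{n}0.png",camera(n)[:,:,::-1])
E
```

```text
pics
{'time_s': 0.0, 'qpos': array([ 1.23341298e+00,  3.00477244e-01,  1.52158625e+00,  9.29417096e-06,
        1.32067619e+00, -6.66328029e-02]), 'joint_vel': array([-0.00039886,  0.00040728,  0.00026229,  0.00095679,  0.00168187,
        0.00141651]), 'tau': array([ 2.68222779e-03, -5.31811595e+01, -3.52730584e+01,  7.09373178e-02,
        2.44394486e-02, -8.52377752e-05]), 'ee_pos': array([0.14703207, 0.52971397, 0.20488077]), 'eef_rot': array([-1.57071097e+00,  1.14389203e-03,  1.30004353e+00]), 'force': array([ 0.03688402, -0.05892163, -0.33973043]), 'moment': array([ 0.05603026, -0.04789314,  0.03587748]), 'grip_width': 0.09368357498538693}
scene {'K': array([[533.08868147,   0.        , 328.07158046],
       [  0.        , 533.08868147, 231.04377977],
       [  0.        ,   0.        ,   1.        ]]), 'R': array([[ 0.78202024, -0.62310623,  0.01352669],
       [-0.43272796, -0.55845248, -0.70772688],
       [ 0.44854304,  0.54760337, -0.70635663]]), 't': array([-0.19000256,  0.49773717,  0.502355  ])}
side {'K': array([[557.18495509,   0.        , 308.62933224],
       [  0.        , 557.18495509, 244.84440333],
       [  0.        ,   0.        ,   1.        ]]), 'R': array([[ 0.9640181 , -0.26479387,  0.02352248],
       [-0.12257261, -0.52126596, -0.84454589],
       [ 0.23589205,  0.81127431, -0.53496629]]), 't': array([-0.40420033,  0.34098052,  0.6694884 ])}
wrist {'K': array([[371.64829954,   0.        , 313.04340555],
       [  0.        , 371.64829954, 237.02098256],
       [  0.        ,   0.        ,   1.        ]]), 'mount': array([[ 9.99999747e-01,  4.76834382e-04,  5.27714745e-04,
        -4.71857807e-04],
       [-3.93157613e-04, -2.47700038e-01,  9.68836692e-01,
        -1.79155916e-01],
       [ 5.92689608e-04, -9.68836655e-01, -2.47699788e-01,
         7.28904617e-02],
       [ 0.00000000e+00,  0.00000000e+00,  0.00000000e+00,
         1.00000000e+00]])}
```

View pics/scene0.png

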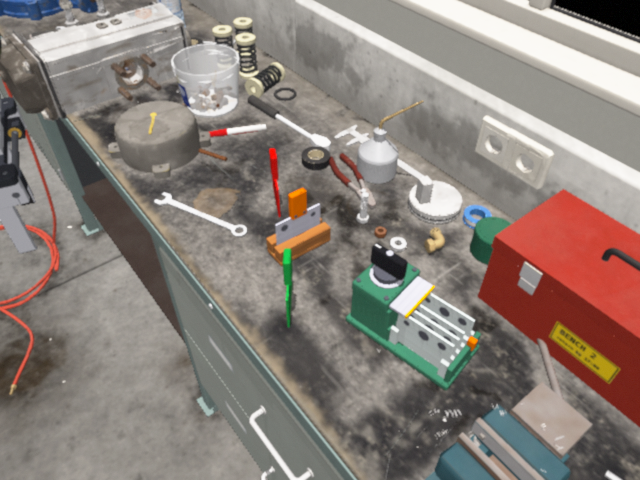

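View pics/side0.png

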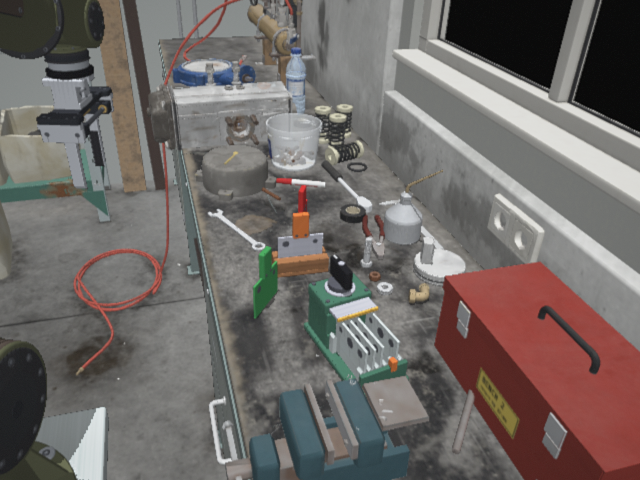

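```bash
python3 - <<'E'
import cv2
a=cv2.imread("pics/scene0.png")[180:400,255:495]; b=cv2.imread("pics/side0.png")[200:390,240:430]
a=cv2.resize(a[60:210,85:235],None,fx=4,fy=4,interpolation=2) # origin 340,240 
cv2.imwrite("pics/sc.png",a)
cv2.imwrite("pics/si.png",cv2.resize(b,None,fx=3.15789,fy=3.15789,interpolation=2))
E
```

```text
(no output)
```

View pics/sc.png

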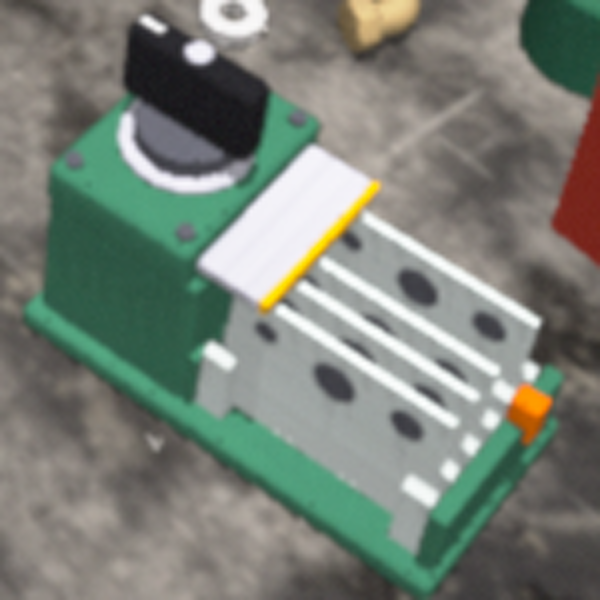

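View pics/si.png

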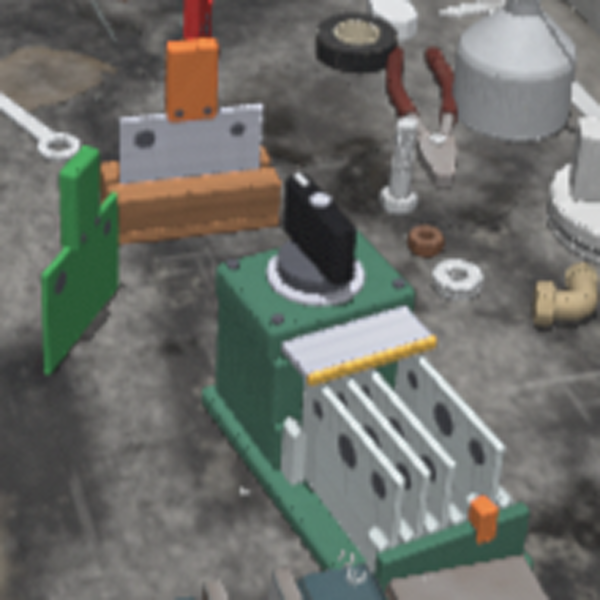

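```bash
cat > h.py <<'E'
from station import *
import numpy as np, cv2
from scipy.spatial.transform import Rotation as Ro
from scipy.optimize import least_squares
CI={n:camera_info(n) for n in("scene","side","wrist")}
def proj(n,X,pose=None):
    c=CI[n]; X=np.atleast_2d(X)
    if n!="wrist":
        p=X@c["R"].T+c["t"]; p=p@c["K"].T; return p[:,:2]/p[:,2:]
    R=Ro.from_euler("xyz",pose[1]).as_matrix(); Xt=(X-pose[0])@R
    m=c["mount"]; p=(Xt-m[:3,3])@m[:3,:3]
    r=np.hypot(p[:,0],p[:,1]); th=np.arctan2(r,p[:,2]); K=c["K"]
    return np.c_[K[0,0]*th*p[:,0]/r+K[0,2],K[1,1]*th*p[:,1]/r+K[1,2]]
def tri(obs): # list of (cam,uv,pose)
    f=lambda X:np.concatenate([proj(n,X,p)[0]-uv for n,uv,p in obs])
    s=least_squares(f,[.4,.5,.05]); return s.x,np.abs(s.fun).max()
E
python3 - <<'E'
from h import *
S=lambda u,v:("scene",np.array([340+u/4,240+v/4]),None)
D=lambda u,v:("side",np.array([240+u/3.15789,200+v/3.15789]),None)
for k,a,b in [("p0",(456,423),(402,482)),("p1",(478,398),(428,471)),("p2",(498,372),(452,464)),("p4",(540,324),(501,443)),
 ("kl",(265,303),(310,378)),("kr",(377,186),(435,342)),("dot",(200,52),(320,200)),("hl",(50,168),(218,270)),("hr",(320,125),(413,292)),
 ("wingR",(268,85),(352,240)),("wingL",(130,25),(290,178)),("tag",(530,392),(484,500))]:
    print(k,*tri([S(*a),D(*b)]))
F=lambda u,v:("scene",np.array([u,v],float),None)
for k,a,b in [("pl",(277,240),(120,118)),("pr",(321,206),(262,105)),("ht",(298,190),(192,41))]:
    print(k,*tri([F(*a),D(*b)]))
E
```

```text
p0 [0.53239612 0.08899573 0.08419089] 0.6591865081119295
p1 [0.54538286 0.09068682 0.08609938] 0.327978101177564
p2 [0.55911475 0.09369135 0.08520893] 0.5886837982172324
p4 [0.58438412 0.09690607 0.08934526] 0.1422552723577155
kl [0.51049763 0.16137267 0.09283445] 0.8350303689996963
kr [0.58170415 0.17433339 0.09176854] 0.7545083235943935
dot [0.53386696 0.22766165 0.15165235] 0.6848446447188223
hl [0.48812894 0.2525738  0.09725927] 0.6914835774742869
hr [0.57932626 0.20324035 0.10231703] 0.46846128034093226
wingR [0.5461136  0.20561103 0.14226345] 2.021977067767125
wingL [0.52638461 0.2558277  0.14757523] 0.3843006122479835
tag [0.57565208 0.08792158 0.06393042] 0.7656604535840756
pl [0.45800058 0.39707084 0.09961291] 4.401741023587789
pr [0.56194221 0.42166389 0.08860613] 0.15636407757369852
ht [0.52129979 0.43325027 0.13563264] 1.0848918877821632
```

```bash
cat >> h.py <<'E'
def rows(p,yaw,start=None):
    o=get_obs(); P,e=start if start else (o["ee_pos"],o["eef_rot"])
    R=Ro.from_euler("xyz",e); Rt=Ro.from_euler("xyz",[-np.pi/2,0,yaw])
    return np.round(np.r_[np.degrees((R.inv()*Rt).as_rotvec())/5,R.inv().apply(np.array(p)-P)*100],2)
E
python3 -c "
from h import *
print(rows([.50,.30,.30],.384))"
```

```text
[ 0.000e+00  1.050e+01 -1.000e-02 -1.270e+01 -9.490e+00 -4.015e+01]
```

Emit:
{"fn": "send_rows", "kwargs": {"series": "0 10.5 0 -12.7 -9.5 -40.15 1;0 10.5 0 -12.7 -9.5 -40.15 1;0 10.5 0 -12.7 -9.5 -40.15 1;0 10.5 0 -12.7 -9.5 -40.15 1;0 10.5 0 -12.7 -9.5 -40.15 1;0 10.5 0 -12.7 -9.5 -40.15 1;0 10.5 0 -12.7 -9.5 -40.15 1;0 10.5 0 -12.7 -9.5 -40.15 1;0 10.5 0 -12.7 -9.5 -40.15 1;0 10.5 0 -12.7 -9.5 -40.15 1"}}

```text
time_s: 0.93
ee_pos: [0.4891, 0.3066, 0.2974]
eef_rot: [-1.571, 0.0, 0.383]
force: [0.0, 1.1, 0.0]
grip_width: 0.0941
```

```bash
python3 - <<'E'
from h import *
o=get_obs(); print(o["ee_pos"],o["eef_rot"],o["force"]); np.save("w1.npy",[o["ee_pos"],o["eef_rot"]])
cv2.imwrite("pics/w1.png",camera("wrist")[:,:,::-1])
E
```

```text
[0.48910841 0.3066019  0.29742836] [-1.57085427e+00  3.59833507e-04  3.83283486e-01] [7.65078455e-04 1.09164734e+00 1.98308955e-02]
```

View pics/w1.png

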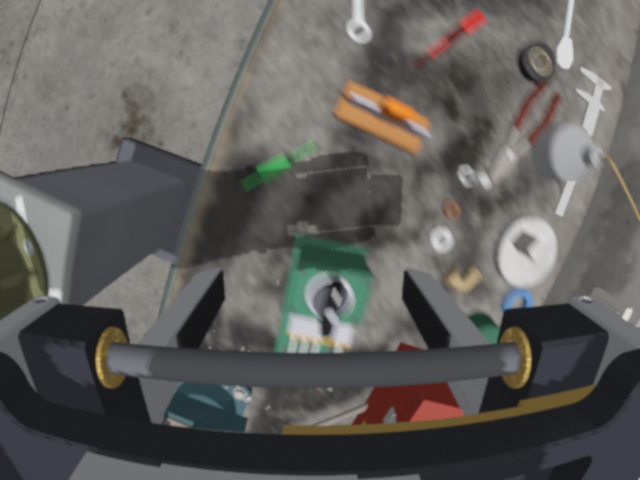

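```bash
python3 - <<'E'
import cv2,numpy as np
w=cv2.imread("pics/w1.png")[75:175,325:445]; s=cv2.imread("pics/scene0.png")[180:270,255:345]; k=cv2.imread("pics/w1.png")[230:360,270:390]
z=lambda a,f:cv2.resize(a,None,fx=f,fy=f,interpolation=2)
c=np.zeros((600,800,3),np.uint8)
c[:300,:360]=z(w,3);c[:360,400:760]=z(s,4);c[340:600,:240]=z(k,2)
cv2.imwrite("pics/c1.png",c)
E
```

```text
(no output)
```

View pics/c1.png

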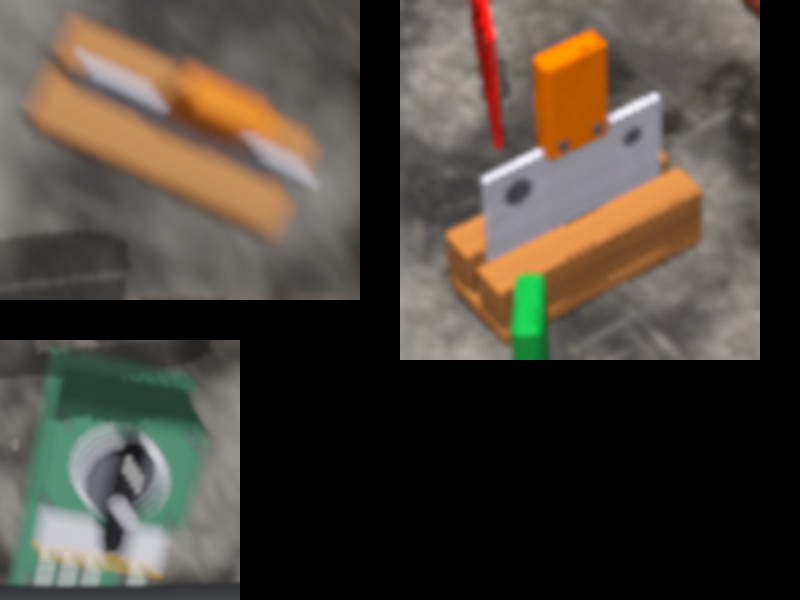

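```bash
cat > fit.py <<'E'
from h import *
S=lambda u,v:("scene",np.array([340+u/4,240+v/4]),None)
D=lambda u,v:("side",np.array([240+u/3.15789,200+v/3.15789]),None)
F=lambda u,v:("scene",np.array([u,v],float),None)
def fit(pts,x0):
    def f(q):
        c,s=np.cos(q[2]),np.sin(q[2])
        r=[]
        for loc,obs in pts:
            l=loc(q); X=[q[0]+c*l[0]-s*l[1],q[1]+s*l[0]+c*l[1],l[2]]
            for n,uv,p in obs: r.append(proj(n,X,p)[0]-uv)
        return np.concatenate(r)
    s=least_squares(f,x0,loss="soft_l1"); return s.x,np.round(f(s.x),1)
if __name__=="__main__":
    L=lambda *a:(lambda q:a)
    rk=[(lambda q,y=y:(-.046,y,.082),[S(*a),D(*b)]) for y,a,b in [(.042,(456,423),(402,482)),(.028,(478,398),(428,471)),(.014,(498,372),(452,464)),(-.014,(540,324),(501,443))]]
    rk+=[(lambda q,y=y:(q[3],y,.091),[S(*a),D(*b)]) for y,a,b in [(.051,(265,303),(310,378)),(-.023,(377,186),(435,342))]]
    rk+=[(lambda q:(q[4],.014,q[5]+.0485),[S(200,52),D(320,200)])]
    rk+=[(lambda q:(q[4]+.033,.058,q[5]),[S(50,168),D(218,270)]),(lambda q:(q[4]-.033,-.03,q[5]),[S(320,125),D(413,292)]),(lambda q:(q[4]-.033,.058,q[5]),[S(195,252)])]
    q,r=fit(rk,[.57,.14,1.72,.03,.1,.1]);print(q,r)
    np.save("rack.npy",q)
    kx=np.array([np.cos(q[2]),np.sin(q[2])]);ky=np.array([-kx[1],kx[0]])
    print("knob",q[:2]+kx*q[4]+ky*.014)
    pl=[(lambda q:(-.046,0,q[3]-.025),[F(276.25,224.5),D(120,118)]),(lambda q:(.046,0,q[3]-.025),[F(320,203.75),D(262,106)]),(lambda q:(0,0,q[3]+.025),[F(297.75,193),D(192,42)])]
    q,r=fit(pl,[.52,.43,.2,.11]);print(q,r); np.save("plate.npy",q)
E
python3 fit.py
```

```text
[0.56607973 0.14342841 1.76324763 0.02838476 0.08923852 0.10057516] [-0.7  0.4  1.  -0.2 -1.   0.2  0.8  0.5 -0.8  0.2  1.1  0.  -1.4 -0.2
  1.1  1.3 -0.7  1.5  0.7  0.1 -0.4  0.   1.2 -1.  -0.2  1.2  1.2  0.3
 -1.4  0.1 -0.6 -1.9  1.6 -0.9  3.2 -0.5 -1.4  2.7]
knob [0.53526995 0.22834172]
[ 0.52007767  0.43135589 -0.03869881  0.10943051] [-0.7  1.1 -0.   0.2  0.1  0.5  0.6 -0.6 -0.2 -0.5  0.6 -0.3]
```

```bash
python3 -c "
from h import *
for z in(.2,.24,.28,.32): print(z,proj('wrist',[.535,.228,.149],([.535,.228,z],[-np.pi/2,0,.384])), proj('wrist',[.535,.228,.149],([.525,.253,z],[-np.pi/2,0,.384])))
print(rows([.525,.253,.24],.384,([.50,.30,.30],[-np.pi/2,0,.384])))"
```

```text
0.2 [[314.8426532  256.84100054]] [[314.61779146 295.03263286]]
0.24 [[314.55901078 240.96530193]] [[314.37640879 274.62133352]]
0.28 [[314.34304147 228.94281503]] [[314.18948536 258.91786022]]
0.32 [[314.17344114 219.54069731]] [[314.04095979 246.50285311]]
[ 0.    0.    0.    0.56  6.   -5.29]
```

```bash
python3 -c "
from h import *
o=get_obs();print(o['ee_pos'],o['joint_vel']);print(rows([.535,.228,.24],.384))"
```

```text
[0.49397883 0.30296119 0.29854601] [ 0.08543403 -0.04163238  0.09272395  0.00576983 -0.05246407  0.13374625]
[ 0.02 -0.05  0.02  1.02  5.87 -8.47]
```

Emit:
{"fn": "send_rows", "kwargs": {"series": "0 0 0 0.5 6 -8 1;0 0 0 0.5 6 -8 1;0 0 0 0.5 6 -8 1;0 0 0 0.5 6 -8 1;0 0 0 0.5 6 -8 1;0 0 0 0.5 6 -8 1;0 0 0 0.5 6 -8 1;0 0 0 0.5 6 -8 1;0 0 0 0.5 6 -8 1;0 0 0 0.5 6 -8 1"}}

```text
time_s: 1.82
ee_pos: [0.5222, 0.2364, 0.2375]
eef_rot: [-1.571, -0.001, 0.384]
force: [0.4, 0.4, -0.6]
grip_width: 0.0939
```

```bash
python3 - <<'E'
from h import *
o=get_obs(); print(o["ee_pos"],o["eef_rot"]); np.save("w2.npy",[o["ee_pos"],o["eef_rot"]])
im=camera("wrist")[:,:,::-1]
cv2.imwrite("pics/w2.png",im); cv2.imwrite("pics/w2c.png",cv2.resize(im[120:360,200:430],None,fx=2.5,fy=2.5,interpolation=2))
E
```

```text
[0.52217711 0.23638997 0.23751445] [-1.57079210e+00 -5.74033611e-04  3.84439032e-01]
```

View pics/w2c.png

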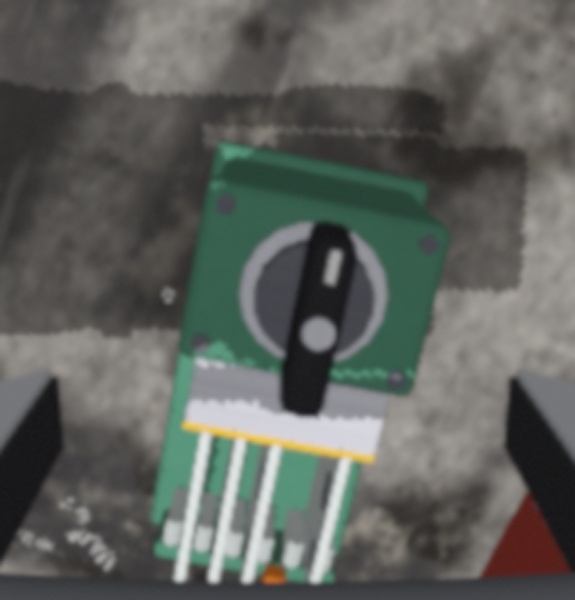

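```bash
cat >> h.py <<'E'
def onz(uv,pose,z):
    return least_squares(lambda a:proj("wrist",[a[0],a[1],z],pose)[0]-uv,[pose[0][0],pose[0][1]+.01]).x
E
python3 - <<'E'
from h import *
P=np.load("w2.npy"); C=lambda u,v,z:onz(np.array([200+u/2.5,120+v/2.5]),P,z)
print("dot",C(318,334,.149))
a=C(315,228,.149),C(284,405,.149),C(353,235,.149),C(324,408,.149)
for i in(0,2): d=a[i]-a[i+1]; print("edge",np.degrees(np.arctan2(d[1],d[0])),np.linalg.norm(d))
print("mid",sum(a)/4)
s=[C(*p,.1006) for p in[(226,204),(428,244),(397,378),(200,342)]]
print("screws",np.mean(s,0)); 
for i,j in((1,0),(2,3),(1,2),(0,3)): d=s[i]-s[j];print(np.degrees(np.arctan2(d[1],d[0])),np.linalg.norm(d))
k=[C(184,426,.091),C(373,461,.091)];d=k[1]-k[0];print("keeper",np.mean(k,0),np.degrees(np.arctan2(d[1],d[0])),np.linalg.norm(d))
q=np.load("rack.npy");c,s_=np.cos(q[2]),np.sin(q[2])
print("model keeper",q[0]+c*q[3]-s_*.014,q[1]+s_*q[3]+c*.014)
for y,u in((.042,(203,440)),(.028,(240,448)),(.014,(274,452)),(-.014,(341,465))):
    X=C(*u,.082); l=(X-q[:2])@np.array([[c,-s_],[s_,c]]); print(y,X,l)
for u,v in((180,580),(214,580),(248,580),(318,580)):
    X=C(u,v,.082); l=(X-q[:2])@np.array([[c,-s_],[s_,c]]); print(X,l)
print(np.degrees(q[2]))
E
```

```text
dot [0.5344922  0.23147527]
edge 102.76051700264968 0.056018322272649676
edge 103.79207956083654 0.05481515726379836
mid [0.53317376 0.23522236]
screws [0.53462289 0.23177359]
10.837769575472588 0.07169127172008512
11.086402842552104 0.0722937094145967
101.33671458249236 0.05036400418110567
100.65327219686759 0.05067607262351192
keeper [0.54657107 0.16998628] 10.577847341031363 0.07371664982408109
model keeper 0.5469091714802844 0.1686114234344929
0.042 [0.51975553 0.15664   ] [0.0218279  0.04294206]
0.028 [0.53442032 0.158985  ] [0.02132474 0.02809949]
0.014 [0.54741678 0.16242894] [0.02221933 0.01468426]
-0.014 [0.57412558 0.16702545] [ 0.0216225  -0.01241061]
[0.53312544 0.09194187] [-0.044233   0.0421935]
[0.54631266 0.09761955] [-0.0411824  0.0281638]
[0.55946749 0.10314598] [-0.03827406  0.01419481]
[0.58662058 0.11412221] [-0.03269392 -0.01455636]
101.02664763950592
```

```bash
python3 -c "
from h import *
o=get_obs();print(o['ee_pos'],o['joint_vel']);
S=([.5346,.2277,.24],[-np.pi/2,0,.384])
print(rows([.535,.230,.117],.21,S),rows([.535,.230,.117],.21))"
```

```text
[0.52219528 0.23623873 0.23738121] [-0.00516904  0.00194719  0.00372013 -0.00052069 -0.00136676 -0.0004194 ]
[-0.    1.99 -0.    0.12 12.3   0.2 ] [-0.    2.    0.    0.95 12.04 -1.06]
```

Emit:
{"fn": "send_rows", "kwargs": {"series": "0 2 0 0.95 6 -1.05 1;0 2 0 0.95 6 -1.05 1;0 2 0 0.95 6 -1.05 1;0 2 0 0.95 6 -1.05 1;0 2 0 0.95 6 -1.05 1;0 2 0 0.95 6 -1.05 1;0 2 0 0.95 6 -1.05 1;0 2 0 0.95 6 -1.05 1;0 2 0 0.95 6 -1.05 1;0 2 0 0.95 6 -1.05 1"}}

```text
time_s: 2.7
ee_pos: [0.5351, 0.2298, 0.1775]
eef_rot: [-1.571, -0.0, 0.209]
force: [-0.3, -0.4, -0.3]
grip_width: 0.0942
```

```bash
python3 -c "
from h import *
o=get_obs();print(o['ee_pos'],o['eef_rot'],o['joint_vel'].round(3));
print(rows([.535,.230,.117],.21))
P=(o['ee_pos'],o['eef_rot'])
im=camera('wrist')[:,:,::-1]
cv2.imwrite('pics/w3.png',im)
print(proj('wrist',[.535,.23,.149],P))"
```

```text
[0.53509385 0.22975441 0.17746001] [-1.57073279e+00 -4.16211196e-04  2.09435817e-01] [-0.     0.004  0.002  0.    -0.002  0.   ]
[-0.   -0.01  0.   -0.01  6.05  0.03]
[[315.05432441 267.47256622]]
```

Emit:
{"fn": "send_rows", "kwargs": {"series": "0 0 0 0 3 0 1;0 0 0 0 6 0 1;0 0 0 0 6 0 1;0 0 0 0 6 0 1;0 0 0 0 6 0 -1;0 0 0 0 6 0 -1;0 0 0 0 6 0 -1;0 0 0 0 6 0 -1;0 0 0 0 6 0 -1;0 0 0 0 6 0 -1", "newtons": 60}}

```text
time_s: 3.58
ee_pos: [0.5352, 0.2297, 0.1175]
eef_rot: [-1.571, -0.0, 0.209]
force: [-0.6, -0.5, -0.1]
grip_width: 0.0573
```

```bash
python3 -c "
from h import *
o=get_obs();print(o['ee_pos'],o['eef_rot'],o['force'],o['moment'],o['qpos'],o['grip_width']);
P=(o['ee_pos'],o['eef_rot'])
cv2.imwrite('pics/w4.png',camera('wrist')[:,:,::-1])"
```

```text
[0.53516177 0.2297063  0.1175098 ] [-1.57069000e+00 -4.81313543e-04  2.09120776e-01] [-0.58844347 -0.46442115 -0.0694199 ] [-0.10819336  0.06108337 -0.00239602] [3.42539590e-01 4.54146330e-01 1.52251532e+00 4.50221649e-05
 1.16443983e+00 1.33401003e-01] 0.05726005957330896
```

Emit:
{"fn": "send_rows", "kwargs": {"series": "0 0 0 0 0 0 -1;0 0 0 0 0 0 -1;0 0 0 0 0 0 -1;0 0 0 0 0 0 -1;0 0 0 0 0 0 -1;0 0 0 0 0 0 -1;0 0 0 0 0 0 -1;0 0 0 0 0 0 -1;0 0 0 0 0 0 -1;0 0 0 0 0 0 -1", "newtons": 60}}

```text
time_s: 4.47
ee_pos: [0.5357, 0.2299, 0.1172]
eef_rot: [-1.571, -0.002, 0.209]
force: [5.7, 2.4, -3.1]
grip_width: 0.0138
```

Emit:
{"fn": "send_rows", "kwargs": {"series": "0 -0.5 0 0 0 0 -1;0 -1 0 0 0 0 -1;0 -1.5 0 0 0 0 -1;0 -2 0 0 0 0 -1;0 -2.5 0 0 0 0 -1;0 -3 0 0 0 0 -1;0 -3.5 0 0 0 0 -1;0 -4 0 0 0 0 -1;0 -4.5 0 0 0 0 -1;0 -5 0 0 0 0 -1", "newtons": 60}}

```text
time_s: 5.3
ee_pos: [0.5365, 0.23, 0.1172]
eef_rot: [-1.572, -0.004, 0.647]
force: [13.5, 2.4, -6.3]
grip_width: 0.0135
```

```bash
python3 -c "
from h import *
o=get_obs();print(o['ee_pos'],o['eef_rot'],o['force'],o['moment'],o['qpos'],o['grip_width']);
cv2.imwrite('pics/w5.png',camera('wrist')[:,:,::-1])"
```

```text
[0.5364804  0.23004446 0.11723659] [-1.57158002 -0.00382663  0.64685104] [13.45163643  2.3623051  -6.32840631] [ 1.10806648 -1.97895013 -0.34655632] [ 3.42159281e-01  4.55333442e-01  1.52146506e+00  4.36546897e-04
  1.16090871e+00 -3.04863445e-01] 0.013537273789762636
```

Emit:
{"fn": "send_rows", "kwargs": {"series": "0 -1 0 0.12 0 -0.1 -1;0 -2 0 0.12 0 -0.1 -1;0 -3 0 0.12 0 -0.1 -1;0 -4 0 0.12 0 -0.1 -1;0 -5 0 0.12 0 -0.1 -1;0 -6 0 0.12 0 -0.1 -1;0 -7 0 0.12 0 -0.1 -1;0 -8 0 0.12 0 -0.1 -1;0 -9 0 0.12 0 -0.1 -1;0 -10 0 0.12 0 -0.1 -1"}}

```text
time_s: 6.18
ee_pos: [0.5372, 0.2314, 0.1172]
eef_rot: [-1.573, -0.003, 1.523]
force: [5.9, 14.1, -6.4]
grip_width: 0.0139
```

```bash
python3 -c "
from h import *
o=get_obs();print(o['ee_pos'],o['eef_rot'],o['force'],o['moment'],o['qpos'],o['grip_width']);
cv2.imwrite('pics/w5.png',camera('wrist')[:,:,::-1])"
```

```text
[0.53718934 0.23140409 0.11722031] [-1.57286701 -0.003472    1.52282567] [ 5.89732069 14.12959928 -6.39756371] [ 2.61747704 -1.22873975 -0.04439165] [ 0.34300927  0.45811342  1.5174104   0.00263729  1.16283251 -1.18085521] 0.013865157325819409
```

Emit:
{"fn": "send_rows", "kwargs": {"series": "0 -1 0 0.15 0 -0.05 -1;0 -2 0 0.15 0 -0.05 -1;0 -3 0 0.15 0 -0.05 -1;0 -4 0 0.15 0 -0.05 -1;0 -5 0 0.15 0 -0.05 -1;0 -6 0 0.15 0 -0.05 -1;0 -7 0 0.15 0 -0.05 -1;0 -8 0 0.15 0 -0.05 -1;0 -9 0 0.15 0 -0.05 -1;0 -10 0 0.15 0 -0.05 -1"}}

```text
time_s: 7.07
ee_pos: [0.5367, 0.2328, 0.1172]
eef_rot: [-1.573, -0.002, 2.396]
force: [-4.2, 12.5, -1.1]
grip_width: 0.0135
```

Emit:
{"fn": "send_rows", "kwargs": {"series": "0 -1 0 0 0 0 -1;0 -2 0 0 0 0 -1;0 -3 0 0 0 0 -1;0 -3.5 0 0 0 0 -1;0 -4 0 0 0 0 -1;0 -4.3 0 0 0 0 -1;0 -4.6 0 0 0 0 -1;0 -4.9 0 0 0 0 -1;0 -5.2 0 0 0 0 -1;0 -5.2 0 0 0 0 -1"}}

```text
time_s: 7.9
ee_pos: [0.5361, 0.2331, 0.1172]
eef_rot: [-1.574, -0.003, 2.846]
force: [-7.5, 14.7, 1.9]
grip_width: 0.0141
```

```bash
python3 -c "
from h import *
o=get_obs();print(o['ee_pos'],o['eef_rot'],o['force'],o['moment'],o['qpos'],o['grip_width']);
im=np.vstack([camera('scene')[220:350,330:490,::-1],camera('side')[240:370,260:420,::-1]])
cv2.imwrite('pics/s6.png',cv2.resize(im,None,fx=2.3,fy=2.3,interpolation=2))"
```

```text
[0.53614761 0.23309794 0.11717363] [-1.57350312e+00 -2.75007858e-03  2.84580541e+00] [-7.46349579 14.74944382  1.86006295] [ 2.69216675  1.39793935 -0.95057395] [ 0.34569784  0.45967232  1.51522809  0.00414741  1.16727902 -2.50173347] 0.01405549117570239
```

View pics/s6.png

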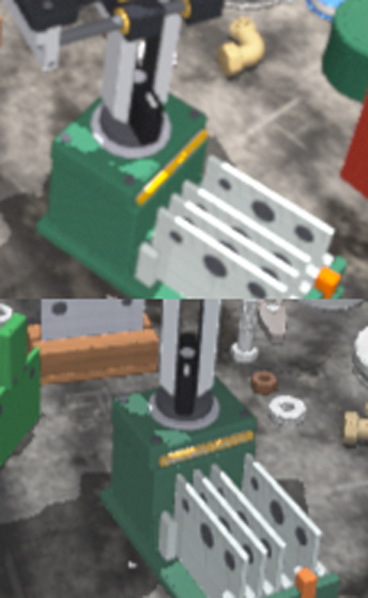

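Emit:
{"fn": "send_rows", "kwargs": {"series": "0 0 0 0 0 0 1;0 0 0 0 0 0 1;0 0 0 0 0 0 1;0 0 0 0 0 0 1;0 0 0 0 0 0 1;0 0 0 0 -4 0 1;0 0 0 0 -8 0 1;0 0 0 0 -12 0 1;0 0 0 0 -12 0 1;0 0 0 0 -12 0 1"}}

```text
time_s: 8.83
ee_pos: [0.5379, 0.2312, 0.2393]
eef_rot: [-1.573, 0.004, 2.844]
force: [0.3, -0.2, -0.8]
grip_width: 0.0771
```

```bash
python3 -c "
from h import *
o=get_obs();print(o['ee_pos'],o['eef_rot'],o['force'],o['joint_vel'].round(3),o['grip_width']);
q=np.load('plate.npy');print(q)
print(rows([q[0],q[1],.22],q[2]+np.pi/2))"
```

```text
[0.53792787 0.23116383 0.23932555] [-1.57329394  0.00356305  2.84445131] [ 0.30253773 -0.22380806 -0.77761172] [-0.     0.046  0.062  0.002 -0.022  0.001] 0.07713487591716157
[ 0.52007767  0.43135589 -0.03869881  0.10943051]
[  0.05  15.04  -0.02   7.58   1.95 -18.61]
```

Emit:
{"fn": "send_rows", "kwargs": {"series": "0 15 0 7.6 0 -18.6 1;0 15 0 7.6 0 -18.6 1;0 15 0 7.6 0 -18.6 1;0 15 0 7.6 0 -18.6 1;0 15 0 7.6 0 -18.6 1;0 15 0 7.6 0 -18.6 1;0 15 0 7.6 0 -18.6 1;0 15 0 7.6 0 -18.6 1;0 15 0 7.6 0 -18.6 1;0 15 0 7.6 0 -18.6 1"}}

```text
time_s: 9.67
ee_pos: [0.5187, 0.4309, 0.2351]
eef_rot: [-1.569, 0.002, 1.601]
force: [0.5, 0.2, -0.2]
grip_width: 0.094
```

```bash
python3 -c "
from h import *
q=np.load('plate.npy')
print(get_obs()['ee_pos'],rows([q[0],q[1],.22],q[2]+np.pi/2))"
```

```text
[0.51870474 0.43094436 0.23506307] [-0.02  0.79 -0.02  0.04  1.51 -0.14]
```

Emit:
{"fn": "send_rows", "kwargs": {"series": "0 0.7 0 0 1.5 0 1;0 0.7 0 0 1.5 0 1;0 0.7 0 0 1.5 0 1;0 0.7 0 0 1.5 0 1;0 0.7 0 0 1.5 0 1;0 0.7 0 0 1.5 0 1;0 0.7 0 0 1.5 0 1;0 0.7 0 0 1.5 0 1;0 0.7 0 0 1.5 0 1;0 0.7 0 0 1.5 0 1"}}

```text
time_s: 10.5
ee_pos: [0.519, 0.4312, 0.2222]
eef_rot: [-1.571, -0.0, 1.546]
force: [-0.4, 0.3, 1.2]
grip_width: 0.0941
```

```bash
python3 - <<'E'
from h import *
o=get_obs(); print(o["ee_pos"],o["eef_rot"],o["joint_vel"].round(3)); np.save("w7.npy",[o["ee_pos"],o["eef_rot"]])
im=camera("wrist")[:,:,::-1]
cv2.imwrite("pics/w7.png",im); cv2.imwrite("pics/w7c.png",cv2.resize(im[100:340,200:440],None,fx=2.5,fy=2.5,interpolation=2))
E
```

```text
[0.51897874 0.43119315 0.22223336] [-1.57092744e+00 -1.03704232e-04  1.54613457e+00] [ 0.002  0.002 -0.001  0.001 -0.002  0.001]
```

View pics/w7c.png

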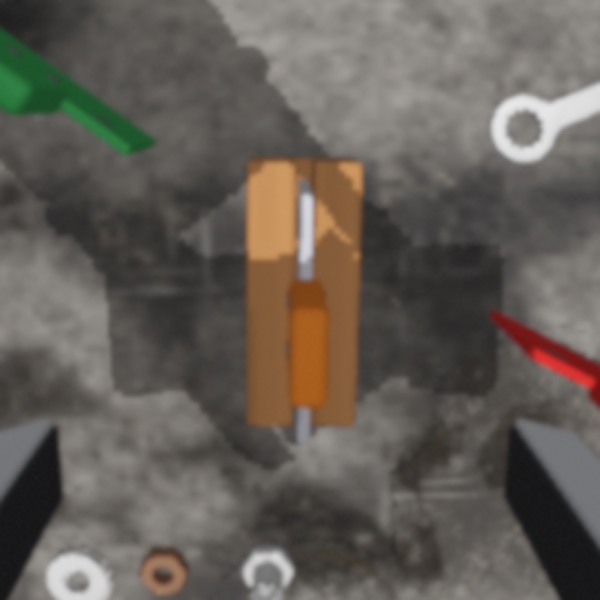

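```bash
python3 - <<'E'
from h import *
P=np.load("w7.npy"); C=lambda u,v,z:onz(np.array([200+u/2.5,100+v/2.5]),P,z)
for z in(.134,): print("handle",C(309,356,z), C(309,404,z)-C(309,308,z),C(327,356,z)-C(291,356,z))
a,b=C(307,190,.0844),C(303,441,.0844);print((a+b)/2,b-a,np.degrees(np.arctan2(*(b-a)[::-1])))
a,b=C(309,308,.134),C(308,404,.134);print(np.degrees(np.arctan2(*(b-a)[::-1])))
print(rows([.520,.431,.095],1.546))
E
```

```text
handle [0.51874098 0.43906399] [ 0.02969845 -0.00049759] [0.00026266 0.01074139]
[0.51891246 0.43906982] [ 0.09057688 -0.00308684] -1.9518701726188394
-1.544109960619445
[ 0.    0.    0.   -0.02 12.72 -0.1 ]
```

```bash
python3 - <<'E'
from h import *
from fit import *
P=np.load("w7.npy"); W=lambda u,v:("wrist",np.array([200+u/2.5,100+v/2.5]),P)
T=lambda x,dz:(lambda q:(x,0,q[3]+dz))
pl=[(T(-.046,-.025),[F(276.25,224.5),D(120,118),W(307,190)]),(T(.046,-.025),[F(320,203.75),D(262,106),W(303,441)]),(T(0,.025),[F(297.75,193),D(192,42),W(309,356)])]
print(*fit(pl,[.52,.43,0,.11]))
pw=[(a,[o[i] for i in(2,)]) for a,o in pl]; print(*fit(pw,[.52,.43,0,.11]))
for n in(0,1):
  print(n,*fit([(a,[o[n],o[2]]) for a,o in pl],[.52,.43,0,.11]))
E
```

```text
[ 0.52074978  0.43899192 -0.03701603  0.10388158] [-2.8  0.8 -0.5  0.6 -0.   0.8 -2.3  0.3 -0.3 -0.2 -0.3  0.5 -2.5 -0.5
 -0.1  0.3 -0.2  0.8]
[ 0.52000378  0.43916677 -0.03407072  0.10451751] [ 0.  -0.   0.  -0.  -0.   0.1]
0 [ 0.52071007  0.43902289 -0.03526032  0.10346161] [-2.8  1.  -0.1  0.7 -2.3  0.5 -0.2  0.3 -2.6 -0.3 -0.2  0.6]
1 [ 0.52028842  0.43914992 -0.03583424  0.10409826] [-0.8  0.5  0.1  0.3 -0.5 -0.4 -0.1  0.1 -0.4  0.2 -0.   0.3]
```

Emit:
{"fn": "send_rows", "kwargs": {"series": "0 0.1 0 0.8 0 -0.1 1;0 0.1 0 0.8 4 -0.1 1;0 0.1 0 0.8 8 -0.1 1;0 0.1 0 0.8 12 -0.1 1;0 0.1 0 0.8 13.2 -0.1 1;0 0.1 0 0.8 13.2 -0.1 1;0 0.1 0 0.8 13.2 -0.1 -1;0 0.1 0 0.8 13.2 -0.1 -1;0 0.1 0 0.8 13.2 -0.1 -1;0 0.1 0 0.8 13.2 -0.1 -1", "newtons": 30}}

```text
time_s: 11.38
ee_pos: [0.5208, 0.4397, 0.0923]
eef_rot: [-1.573, -0.002, 1.537]
force: [0.5, 0.4, -0.3]
grip_width: 0.0708
```

Emit:
{"fn": "send_rows", "kwargs": {"series": "0 0 0 0 0 0 -1;0 0 0 0 0 0 -1;0 0 0 0 0 0 -1;0 0 0 0 0 0 -1;0 0 0 0 0 0 -1;0 0 0 0 0 0 -1;0 0 0 0 0 0 -1;0 0 0 0 0 0 -1;0 0 0 0 0 0 -1;0 0 0 0 0 0 -1", "newtons": 30}}

```text
time_s: 12.22
ee_pos: [0.5201, 0.4391, 0.0901]
eef_rot: [-1.571, 0.0, 1.537]
force: [0.2, 0.3, -0.8]
grip_width: 0.0118
```

```bash
python3 - <<'E'
from h import *
from fit import *
o=get_obs(); print(o["ee_pos"],o["eef_rot"],o["force"],o["moment"],o["grip_width"])
P=np.load("w2.npy"); W=lambda u,v:("wrist",np.array([200+u/2.5,120+v/2.5]),P)
rk=[(lambda q,y=y:(-.046,y,.082),[S(*a),D(*b)]) for y,a,b in [(.042,(456,423),(402,482)),(.028,(478,398),(428,471)),(.014,(498,372),(452,464)),(-.014,(540,324),(501,443))]]
rk+=[(lambda q,y=y:(q[3],y,.091),[S(*a),D(*b),W(*c)]) for y,a,b,c in [(.051,(265,303),(310,378),(184,426)),(-.023,(377,186),(435,342),(373,461))]]
rk+=[(lambda q:(q[4],.014,q[5]+.0485),[S(200,52),D(320,200),W(318,334)])]
rk+=[(lambda q:(q[4]+.033,.058,q[5]),[S(50,168),D(218,270)]),(lambda q:(q[4]-.033,-.03,q[5]),[S(320,125),D(413,292)]),(lambda q:(q[4]-.033,.058,q[5]),[S(195,252)])]
s=[W(226,204),W(428,244),W(397,378),W(200,342)]
rk+=[(lambda q,i=i:(q[4]+[1,1,-1,-1][i]*.0253,.014+[1,-1,-1,1][i]*.036,q[5]),[s[i]]) for i in range(4)]
for use in(("side","wrist"),("scene","side"),("scene","wrist")):
  pp=[(a,[x for x in o if x[0] in use]) for a,o in rk]; pp=[p for p in pp if p[1]]
  q,r=fit(pp,[.57,.14,1.72,.03,.1,.1]);kx=np.array([np.cos(q[2]),np.sin(q[2])]);ky=np.array([-kx[1],kx[0]])
  print(use,q,"knob",q[:2]+kx*q[4]+ky*.014,r)
E
```

```text
[0.52013006 0.43914737 0.09012844] [-1.57074215e+00  3.45434616e-05  1.53722593e+00] [ 0.16307114  0.27383865 -0.77663575] [0.02266439 0.02855146 0.05319899] 0.011791462813669799
('side', 'wrist') [0.56596156 0.14497809 1.75482821 0.02891164 0.0912358  0.0975887 ] knob [0.53550229 0.23211134] [ 0.2 -1.   0.  -0.2  0.4 -0.6  0.5  0.8  0.2 -0.9 -0.6  0.   0.8 -1.7
 -0.3  0.1  0.5  0.6 -0.1 -0.4 -1.1 -2.   2.3 -0.2  0.1  0.1 -0.4  0.4
 -1.   0.   0.1 -0.5]
('scene', 'side') [0.56607973 0.14342841 1.76324763 0.02838476 0.08923852 0.10057516] knob [0.53526995 0.22834172] [-0.7  0.4  1.  -0.2 -1.   0.2  0.8  0.5 -0.8  0.2  1.1  0.  -1.4 -0.2
  1.1  1.3 -0.7  1.5  0.7  0.1 -0.4  0.   1.2 -1.  -0.2  1.2  1.2  0.3
 -1.4  0.1 -0.6 -1.9  1.6 -0.9  3.2 -0.5 -1.4  2.7]
('scene', 'wrist') [0.5673956  0.14273725 1.7616169  0.03095636 0.09363805 0.09799993] knob [0.53588989 0.23202037] [ 0.2  0.3 -0.   0.   0.1  0.1 -0.4 -0.3 -1.2  0.3  0.1  0.9 -0.9 -1.
  0.4  0.5 -1.8  0.7  0.4  0.1 -2.8 -0.5 -0.1 -1.4 -3.1  2.   0.2  0.7
 -0.1  0.5 -0.4  0.2  0.6  0.2]
```

Emit:
{"fn": "send_rows", "kwargs": {"series": "0 0 0 0 -1 0 -1;0 0 0 0 -2 0 -1;0 0 0 0 -4 0 -1;0 0 0 0 -7 0 -1;0 0 0 0 -10 0 -1;0 0 0 0 -13 0 -1;0 0 0 0 -16 0 -1;0 0 0 0 -17 0 -1;0 0 0 0 -17 0 -1;0 0 0 0 -17 0 -1", "newtons": 40}}

```text
time_s: 13.05
ee_pos: [0.52, 0.439, 0.2592]
eef_rot: [-1.57, 0.0, 1.537]
force: [0.6, -0.5, -2.5]
grip_width: 0.0121
```

```bash
python3 -c "
from h import *
o=get_obs();print(o['ee_pos'],o['force'],o['moment'],o['grip_width']);
print(rows([.517,.136,.26],.188))"
```

```text
[0.52001132 0.43903855 0.25923321] [ 0.64272752 -0.52526944 -2.5446735 ] [-0.01050541 -0.01413267 -0.01313266] 0.012100282280162689
[-0.000e+00  1.546e+01 -1.000e-02 -3.030e+01 -6.000e-02 -7.200e-01]
```

Held (about 1.8 N of load). Move gently over the rack.

Emit:
{"fn": "send_rows", "kwargs": {"series": "0 1 0 -2 0 -0.1 -1;0 2 0 -5 0 -0.2 -1;0 3 0 -8 0 -0.3 -1;0 4 0 -11 0 -0.4 -1;0 5 0 -14 0 -0.5 -1;0 6 0 -17 0 -0.6 -1;0 7 0 -20 0 -0.7 -1;0 8 0 -23 0 -0.7 -1;0 9 0 -26 0 -0.7 -1;0 10 0 -29 0 -0.7 -1"}}

```text
time_s: 13.88
ee_pos: [0.5164, 0.1475, 0.2577]
eef_rot: [-1.569, 0.003, 0.66]
force: [0.5, 0.2, -1.2]
grip_width: 0.0116
```

```bash
python3 -c "
from h import *
o=get_obs();print(o['ee_pos'],o['force'],o['moment'],o['grip_width']);
print(rows([.517,.136,.26],.188))"
```

```text
[0.51641848 0.14750329 0.25774254] [ 0.53548878  0.23171514 -1.19408977] [-0.07507715  0.0028163  -0.02789957] 0.011637747536911141
[-0.01  5.41 -0.04 -0.66 -0.23 -0.94]
```

Emit:
{"fn": "send_rows", "kwargs": {"series": "0 1 0 -0.5 0 -0.9 -1;0 2 0 -0.7 0 -0.9 -1;0 3 0 -0.7 0 -0.9 -1;0 4 0 -0.7 0 -0.9 -1;0 5 0 -0.7 0 -0.9 -1;0 5.4 0 -0.7 0 -0.9 -1;0 5.4 0 -0.7 0 -0.9 -1;0 5.4 0 -0.7 0 -0.9 -1;0 5.4 0 -0.7 0 -0.9 -1;0 5.4 0 -0.7 0 -0.9 -1"}}

```text
time_s: 14.72
ee_pos: [0.5173, 0.1377, 0.2595]
eef_rot: [-1.571, 0.001, 0.194]
force: [0.8, -1.2, -1.5]
grip_width: 0.0116
```

```bash
python3 - <<'E'
from h import *
o=get_obs(); print(o["ee_pos"],o["eef_rot"],o["joint_vel"].round(3)); np.save("w8.npy",[o["ee_pos"],o["eef_rot"]])
im=camera("wrist")[:,:,::-1]
cv2.imwrite("pics/w8.png",im); cv2.imwrite("pics/w8c.png",cv2.resize(im[110:350,240:500],None,fx=2.5,fy=2.5,interpolation=2))
E
```

```text
[0.51728507 0.13765302 0.25953756] [-1.57080205e+00  9.46179837e-04  1.94393684e-01] [ 0.    -0.004 -0.005  0.    -0.001  0.005]
```

View pics/w8c.png

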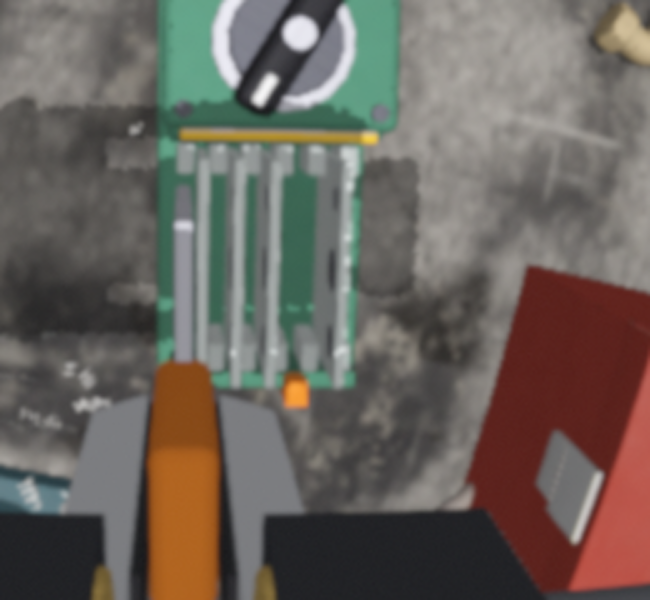

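```bash
python3 - <<'E'
from h import *
P=np.load("w8.npy"); C=lambda u,v,z:onz(np.array([240+u/2.5,110+v/2.5]),P,z)
def show(n,p,q,z):
    a,b=C(*p,z),C(*q,z); d=a-b; print(n,((a+b)/2).round(4),np.degrees(np.arctan2(d[1],d[0])).round(2),np.linalg.norm(d).round(4))
    return a,b
th=1.757; kx=np.array([np.cos(th),np.sin(th)]);ky=np.array([-kx[1],kx[0]]);O=np.array([.566,.145])
L=lambda X:(np.array([(X-O)@kx,(X-O)@ky])*1000).round(1)
for n,p,q in(("p0",(204,150),(200,385)),("p1",(240,148),(236,386)),("p2",(277,148),(270,386)),("p4",(350,148),(338,386))):
    a,b=show(n,p,q,.082); print("  local",L(a),L(b))
a,b=show("keeper",(378,139),(180,134),.091);print(L(a),L(b))
print("tag",L(C(296,390,.06)),L(C(296,376,.06)),L(C(296,408,.06)))
print("knob",C(300,33,.146))
a,b=show("farposts",(187,147),(316,147),.048);print(L(a),L(b))
a,b=show("nearposts",(216,368),(306,368),.048);print(L(a),L(b))
a,b=show("heldplate",(183,188),(182,360),P[0][2]+.0)
R=Ro.from_euler("xyz",P[1]).as_matrix()
print("held proj: plate top far end expected",(proj("wrist",P[0]+R@np.array([0,.011,.046]),P)[0]-[240,110])*2.5)
print("bottom far end",(proj("wrist",P[0]+R@np.array([0,.081,.046]),P)[0]-[240,110])*2.5)
E
```

```text
p0 [0.5235 0.1387] 100.47 0.0944
  local [48.8 42.8] [-45.5  43.1]
p1 [0.5374 0.1416] 100.95 0.0956
  local [49.8 29. ] [-45.9  28.5]
p2 [0.5512 0.1444] 100.71 0.0958
  local [50.1 14.7] [-45.8  14.7]
p4 [0.5788 0.15  ] 100.42 0.0965
  local [ 50.8 -13.8] [-45.7 -13.3]
keeper [0.5414 0.1966] 10.5 0.0748
[ 55.1 -22.8] [55.4 52. ]
tag [-54.9   1. ] [-48.6   1.3] [-63.2   0.7]
knob [0.53477156 0.23160077]
farposts [0.5356 0.1883] -168.31 0.0544
[47.7 49.1] [48.6 -5.3]
nearposts [0.5599 0.0942] -169.01 0.04
[-48.9  35.4] [-48.7  -4.6]
heldplate [0.5093 0.1713] 100.84 0.0347
held proj: plate top far end expected [188.82613229 210.51789667]
bottom far end [187.01472273 177.1609452 ]
```

```bash
python3 - <<'E'
from h import *
P=np.load("w8.npy");R=Ro.from_euler("xyz",P[1]).as_matrix();m=CI["wrist"]["mount"];print(m,CI["wrist"]["K"][0])
for v in([0,-.019,0],[0,.011,.046],[0,.081,.046],[0,-.04,.016]):
    v=np.array(v); print(v,m[:3,:3].T@(v-m[:3,3]),(proj("wrist",P[0]+R@v,P)[0]-[240,110])*2.5)
E
```

```text
[[ 9.99999606e-01  4.11676774e-04  7.86405366e-04 -1.42210706e-03]
 [-6.60312190e-04 -2.47069759e-01  9.68997471e-01 -1.79155689e-01]
 [ 5.93210737e-04 -9.68997608e-01 -2.47069390e-01  7.17215847e-02]
 [ 0.00000000e+00  0.00000000e+00  0.00000000e+00  1.00000000e+00]] [371.64829954   0.         313.04340555]
[ 0.    -0.019  0.   ] [0.00127381 0.029929   0.17291178] [189.38589637 476.79178918]
[0.    0.011 0.046] [ 0.00128129 -0.02205698  0.19061652] [188.82613229 210.51789667]
[0.    0.081 0.046] [ 0.00123506 -0.03935186  0.25844634] [187.01472273 177.1609452 ]
[ 0.    -0.04   0.016] [0.00129717 0.01961351 0.14860973] [190.67170063 439.47007999]
```

```bash
python3 - <<'E'
from h import *
P=np.load("w8.npy"); R=Ro.from_euler("xyz",P[1]).as_matrix()
CI["wrist"]["mount"]=np.array([[1,0,.0005,-.0003],[0,-.2474,.9689,-.1791],[.0006,-.9689,-.2474,.0725],[0,0,0,1.]])
m=CI["wrist"]["mount"];uv=lambda u,v:np.array([240+u/2.5,110+v/2.5])
C=lambda u,v,z:R.T@(np.r_[onz(uv(u,v),P,z),z]-P[0])*1000   # tool coords mm
# held plate: solve tool x,z of far end top/bottom at known tool y
for y,p in((.011,(183.5,225)),(.081,(183.5,188))):
    print("held far end",least_squares(lambda a:proj("wrist",P[0]+R@np.array([a[0],y,a[1]]),P)[0]-uv(*p),[0,.04]).x*1000)
for n,p,q in(("p0",(204,150),(200,385)),("p1",(240,148),(236,386)),("p2",(277,148),(270,386)),("p4",(350,148),(338,386))):
    a,b=C(*p,.082),C(*q,.082); print(n,(a+b)/2,np.degrees(np.arctan2(*(a-b)[[0,2]])))
print("keeper",C(279,136.5,.091),"tag",C(296,376,.06),C(296,408,.06))
print("posts",C(187,147,.048),C(216,368,.048))
E
```

```text
held far end [-0.09854157 43.69409573]
held far end [-3.23930431e-02  4.36246565e+01]
p0 [  7.35364976 177.53067605   0.45645498] 0.666698071754233
p1 [ 21.54507378 177.51724729   0.65304   ] 0.18320991282351248
p2 [ 35.58646255 177.50396134   0.69975829] 0.4302715931254302
p4 [ 63.82918214 177.47723775   0.85504465] 0.7141744105860859
keeper [ 35.72683056 168.50352185  53.56188897] tag [ 48.55281938 199.49199363 -50.12037367] [ 49.09827329 199.4915614  -64.7698397 ]
posts [  1.55563463 211.53591357  46.5101838 ] [ 14.48747285 211.52423133 -50.18551826]
```

Emit:
{"fn": "send_rows", "kwargs": {"series": "0 0.1 0 2.5 0 0.1 -1;0 0.1 0 4.97 0 0.1 -1;0 0.1 0 4.97 0 0.1 -1;0 0.1 0 4.97 0 0.1 -1;0 0.1 0 4.97 2 0.1 -1;0 0.1 0 4.97 4 0.1 -1;0 0.1 0 4.97 6 0.1 -1;0 0.1 0 4.97 7 0.1 -1;0 0.1 0 4.97 7 0.1 -1;0 0.1 0 4.97 7 0.1 -1"}}

```text
time_s: 15.6
ee_pos: [0.5659, 0.1482, 0.1908]
eef_rot: [-1.571, -0.0, 0.185]
force: [0.4, -0.1, -1.1]
grip_width: 0.0116
```

```bash
python3 - <<'E'
from h import *
o=get_obs(); print(o["ee_pos"],o["eef_rot"],o["force"],o["moment"],o["grip_width"]); np.save("w9.npy",[o["ee_pos"],o["eef_rot"]])
z=lambda a,f:cv2.resize(a[:,:,::-1],None,fx=f,fy=f,interpolation=2)
w=camera("wrist");s=camera("side");c=camera("scene");cv2.imwrite("pics/w9.png",w[:,:,::-1])
im=np.hstack([z(w[120:320,230:400],3),z(s[240:440,290:390],3)])
cv2.imwrite("pics/w9c.png",im);print(im.shape)
E
```

```text
[0.56589537 0.14819572 0.1908264 ] [-1.57078017e+00 -2.37751002e-04  1.84800919e-01] [ 0.4268123  -0.05894469 -1.08085836] [-0.029321    0.01395647 -0.01042489] 0.01164052811631161
(600, 810, 3)
```

View pics/w9c.png

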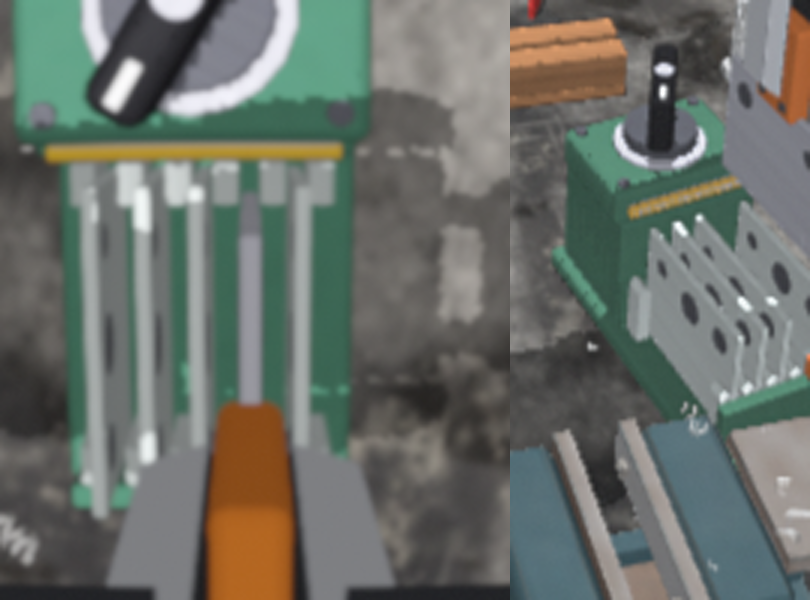

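```bash
python3 - <<'E'
from h import *
P=np.load("w9.npy"); R=Ro.from_euler("xyz",P[1]).as_matrix()
CI["wrist"]["mount"]=np.array([[1,0,.0005,-.0003],[0,-.2474,.9689,-.1791],[.0006,-.9689,-.2474,.0725],[0,0,0,1.]])
uv=lambda u,v:np.array([230+u/3,120+v/3])
def T(u,v,z): return (R.T@(np.r_[onz(uv(u,v),P,z),z]-P[0])*1000).round(1)
zb=P[0][2]-.081
print("held",T(249,198,zb),T(249,234,zb+.07)); print("nb far",T(196,190,.082),T(303,190,.082),T(142,192,.082),T(91,192,.082))
print("p4 line",T(303,190,.082),T(301,440,.082)," p2",T(196,190,.082),T(198,440,.082)); print("keeper",T(195,155,.091),"posts near-face top",T(225,203,.046),"far",T(225,163,.048))
E
```

```text
held [-0.3 81.  43.1] [-0.3 11.  44.7]
nb far [-14.  108.8  42. ] [ 13.7 108.8  42. ] [-28.1 108.8  41.6] [-41.5 108.8  41.8]
p4 line [ 13.7 108.8  42. ] [ 13.9 108.8 -26.1]  p2 [-14.  108.8  42. ] [-14.2 108.8 -26.1]
keeper [-13.8  99.8  51.8] posts near-face top [ -7.3 144.8  34.4] far [ -7.2 142.8  46.3]
```

Emit:
{"fn": "send_rows", "kwargs": {"series": "0 0 0 0 0 -0.1 -1;0 0 0 0 1.5 -0.1 -1;0 0 0 0 3 -0.1 -1;0 0 0 0 4.5 -0.1 -1;0 0 0 0 5.5 -0.1 -1;0 0 0 0 6 -0.1 -1;0 0 0 0 6.3 -0.1 -1;0 0 0 0 6.6 -0.1 -1;0 0 0 0 6.9 -0.1 -1;0 0 0 0 7.2 -0.1 -1"}}

```text
time_s: 16.58
ee_pos: [0.5665, 0.1473, 0.1185]
eef_rot: [-1.571, -0.001, 0.185]
force: [-0.4, -0.5, -1.2]
grip_width: 0.0115
```

```bash
python3 - <<'E'
from h import *
o=get_obs(); print(o["ee_pos"],o["eef_rot"],o["force"],o["moment"],o["grip_width"])
E
```

```text
[0.56651108 0.1472741  0.11849924] [-1.57080751e+00 -9.79008024e-04  1.84593522e-01] [-0.43876351 -0.49185099 -1.1912073 ] [-0.03278945  0.06053899 -0.05136462] 0.011522462736438775
```

Foot is at about 37 mm, inside the grooves, with no contact force. Continue down slowly.

Emit:
{"fn": "send_rows", "kwargs": {"series": "0 0 0 0 0.3 0 -1;0 0 0 0 0.6 0 -1;0 0 0 0 0.9 0 -1;0 0 0 0 1.2 0 -1;0 0 0 0 1.5 0 -1;0 0 0 0 1.7 0 -1;0 0 0 0 1.9 0 -1;0 0 0 0 2.1 0 -1;0 0 0 0 2.2 0 -1;0 0 0 0 2.2 0 -1"}}

```text
time_s: 17.42
ee_pos: [0.5662, 0.1472, 0.0959]
eef_rot: [-1.571, 0.0, 0.185]
force: [0.1, 0.1, -2.1]
grip_width: 0.0117
```

```bash
python3 - <<'E'
from h import *
o=get_obs(); print(o["ee_pos"],o["eef_rot"],o["force"],o["moment"],o["grip_width"])
E
```

```text
[0.56616367 0.1471885  0.09591799] [-1.57085367e+00  2.44836680e-04  1.84632129e-01] [ 0.08321052  0.14157161 -2.12295428] [-0.03705497  0.04789905 -0.01024874] 0.011713379256893702
```

Emit:
{"fn": "send_rows", "kwargs": {"series": "0 0 0 0 0.05 0 -1;0 0 0 0 0.1 0 -1;0 0 0 0 0.15 0 -1;0 0 0 0 0.2 0 -1;0 0 0 0 0.25 0 -1;0 0 0 0 0.3 0 -1;0 0 0 0 0.35 0 -1;0 0 0 0 0.35 0 -1;0 0 0 0 0.35 0 -1;0 0 0 0 0.35 0 -1"}}

```text
time_s: 18.25
ee_pos: [0.5662, 0.1472, 0.0926]
eef_rot: [-1.571, 0.0, 0.185]
force: [-0.0, 0.4, -1.4]
grip_width: 0.0118
```

```bash
python3 - <<'E'
from h import *
o=get_obs(); print(o["ee_pos"],o["eef_rot"],o["force"],o["moment"],o["grip_width"])
E
```

```text
[0.56622354 0.14721141 0.0926368 ] [-1.57078144e+00  3.00243162e-05  1.84592765e-01] [-0.04494411  0.41467581 -1.40320448] [-0.05958453  0.07728733  0.03225915] 0.01182498255146126
```

Emit:
{"fn": "send_rows", "kwargs": {"series": "0 0 0 0 0.05 0 -1;0 0 0 0 0.1 0 -1;0 0 0 0 0.15 0 -1;0 0 0 0 0.2 0 -1;0 0 0 0 0.25 0 -1;0 0 0 0 0.25 0 -1;0 0 0 0 0.25 0 -1;0 0 0 0 0.25 0 -1;0 0 0 0 0.25 0 -1;0 0 0 0 0.25 0 -1"}}

```text
time_s: 19.08
ee_pos: [0.5665, 0.1473, 0.092]
eef_rot: [-1.571, -0.001, 0.185]
force: [-7.3, -1.1, 17.3]
grip_width: 0.0121
```

```bash
python3 - <<'E'
from h import *
o=get_obs(); print(o["ee_pos"],o["eef_rot"],o["force"],o["moment"],o["grip_width"])
E
```

```text
[0.56649889 0.14727897 0.09201842] [-1.57083584e+00 -1.21197072e-03  1.84646495e-01] [-7.29478364 -1.09897522 17.27431279] [-0.50020181  1.91680055  0.02290874] 0.01205500962762558
```

Emit:
{"fn": "send_rows", "kwargs": {"series": "0 0 0 0 -0.1 0 -1;0 0 0 0 -0.15 0 -1;0 0 0 0 -0.15 0 -1;0 0 0 0 -0.15 0 -0.3;0 0 0 0 -0.15 0 -0.3;0 0 0 0 -0.15 0 -0.3;0 0 0 0 -0.15 0 -0.3;0 0 0 0 -0.15 0 -0.3;0 0 0 0 -0.15 0 -0.3;0 0 0 0 -0.15 0 -0.3"}}

```text
time_s: 19.92
ee_pos: [0.5662, 0.1472, 0.0916]
eef_rot: [-1.571, 0.0, 0.185]
force: [-0.3, -0.3, -0.3]
grip_width: 0.0328
```

Emit:
{"fn": "send_rows", "kwargs": {"series": "0 0 0 0 -1 0 -0.3;0 0 0 0 -2 0 -0.3;0 0 0 0 -3.5 0 -0.3;0 0 0 0 -5 0 -0.3;0 0 0 0 -7 0 -0.3;0 0 0 0 -10 0 -0.3;0 0 0 0 -12 0 -0.3;0 0 0 0 -12 0 -0.3;0 0 0 0 -12 0 -0.3;0 0 0 0 -12 0 -0.3"}}

```text
time_s: 20.75
ee_pos: [0.566, 0.1472, 0.2114]
eef_rot: [-1.571, 0.0, 0.185]
force: [-0.1, -0.2, 0.6]
grip_width: 0.0331
```

```bash
python3 - <<'E'
from h import *
o=get_obs(); print(o["ee_pos"],o["eef_rot"],o["force"],o["moment"],o["grip_width"])
z=lambda a,f:cv2.resize(a[:,:,::-1],None,fx=f,fy=f,interpolation=2)
w=camera("wrist");s=camera("side");c=camera("scene")
im=np.hstack([z(w[140:340,240:370],3),z(s[250:400,290:420],3)[:,:] if 0 else z(s[240:440,295:425],3)])
cv2.imwrite("pics/f.png",im);print(im.shape)
E
```

```text
[0.56595837 0.14715946 0.21142496] [-1.57080997e+00  4.22449749e-04  1.84604548e-01] [-0.08794188 -0.17613961  0.59805667] [-0.02579377  0.06141844 -0.01128686] 0.03306581633675229
(600, 780, 3)
```

View pics/f.png

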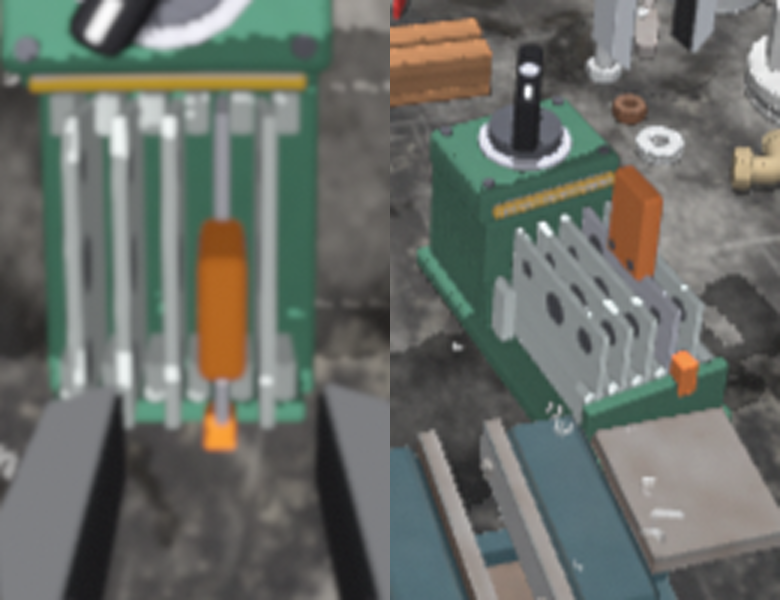

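```bash
python3 -c "
from station import *
print(hand_in())"
```

```text
the job is handed in; nothing more can be done
None
```

The knob is turned back to its stop, the keeper is open, and the steel plate stands in the tagged slot. I handed the job in at about 21 s on the robot's clock.

- **Knob:** I broke it loose and turned it anticlockwise to the stop, about 2.64 rad at the gripper. The torque rose to 0.95 Nm there. The pictures taken at the stop and after placing the plate show the yellow edge fully back.
- **Plate:** I lifted it from the rest and lowered it until it met the floor. It met it at about 17 N, at the expected height to within about 1 mm. I eased off the force before opening the fingers.
- **Final picture:** The plate is in the slot in line with the orange tag, its top level with the other four plates. They look unmoved. The gripper is clear, with near-zero force.

**Disagreements:** The scene camera put the plate about 8 mm away from where the wrist and side cameras did. The camera calibration also differed by up to about 1 mm between readings. I therefore set the final approach by comparing the held plate with the slot in the same wrist picture. I viewed 12 pictures, two over the budget of 10.

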